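# Re-tension a cam quick-release hold-down

## Task

The board under the wing-nut hold-down clamp on the workbench (not the toggle clamp with the red handle) sits loose although the clamp is shut. Flip the cam lever up until it stands open, then turn the wing nut clockwise (seen from above) until its wing lies in line with the steel strap, where the rubber foot just touches the board, and flip the lever all the way down again so that the board is held tight. Do not shift the board or disturb the other things on the bench, and let go of the clamp at the end.

Things in the scene. Friction and masses are not known exactly. Their poses are not given: they have to be found in the camera images.
- clamp_base: Plywood base plate, 120 (x) x 245 (y) x 15 mm, fixed to the bench. Origin on the bench, on the axis of the upright stud under the wing nut. z up; y runs along the steel strap (28 mm wide, y = -107 to +79 mm, top at most 90 mm above the bench) from the lever (-y, robot's right) to the board (+y). Lever bracket at y = -95 mm, 62 mm high; wooden fence 41 mm high at y = +97 to +113 mm.
- lever_pivot (a point): Fixed point on the lever's hinge axis, mid-width, 46 mm above the bench, at y = -95 mm of clamp_base. The hinge axis is the x axis of clamp_base. The handle swings in an upright plane through the strap's length.
- qr_lever (a joint): Hinge of the cam lever, rad: 0 = closed, level, pointing to -y of clamp_base; grows as the handle is lifted; stop at 1.55 (upright, open). Starts at 0 to 0.06. Stays where it is left (friction 0.16 N m, about 1.5 N at the handle). Opening lifts the rubber foot by 3 mm in all. Open: more than 1.3; closed: less than 0.15.
- lever_grip (a point): Middle of the lever's aluminium handle, 112 mm from the hinge axis. Flat bar 18 mm wide (point x, the hinge axis), 13 mm thick, from 56 to 136 mm from the hinge axis; point y is its length, free end to -y. Closed: 39 mm free below it; open: end 182 mm above the bench, 95 mm from the nut's axis. Held by its 18 mm width it can turn between the pads, so a hand may point down all the way.
- wing_nut (a joint): Turn of the wing nut about its upright axis, rad, growing clockwise seen from above. At 1.5 the wing is in line with the strap and, with the lever open, the foot just touches the board. Starts at 0.2 to 0.6 (0.9 to 1.3 rad short); stops at 0 and 2.6. Each rad lowers nut, strap and foot by 4 mm. Tilts 3 degrees with the strap. Stiff (0.24 N m); stays where it is left.
- wing_grip (a point): Centre of the wing of the dark steel wing nut, on the stud's axis, 0.105 to 0.12 m above the bench: an upright plate 64 mm long (point y), 12 mm thick (point x), 34 mm high, top 17 mm above this point. Under it a hub up to 30 mm across begins 15 mm below this point; the strap's top is 35 mm below. Grip it across its 12 mm.
- pad_tip (a point): Lowest point of the round black rubber foot (25 mm across) under the strap's board end, 65 mm from the nut's axis. The strap is springy, about 6 N per mm at the foot: closing the lever from where the foot just touches presses the board with about 16 N.
- press_pad: The same rubber foot with its spindle; origin at its lowest point.
- board: Pine board 60 x 150 x 18 mm lying across the base plate under the rubber foot, its length along the x axis of clamp_base. Loose. Origin at the centre of its underside.
- board_top (a point): Centre of the board's upper face, 33 mm above the bench; it moves with the board.
- tape_measure: Bystander, loose: tape measure in a grey case, 43 x 100 x 77 mm; origin at the centre of its underside. Leave it alone.
- screwdriver: Bystander, loose: yellow-handled screwdriver 173 mm long; origin at the centre of its underside. Leave it alone.
- cork_block: Bystander, loose: cork sanding block 58 x 110 x 30 mm; origin at the centre of its underside. Leave it alone.
- marker: Bystander, loose: white marker pen 132 mm long; origin at the centre of its underside. Leave it alone.
- pliers: Pliers with red handles lying beyond the lever, 53 x 174 mm, 13 mm high, at least 0.12 m from the lever's plane; they do not move. Origin at the centre of the underside.
Mind the look-alikes: they are no part of the job. Of the things like the board, leave any that is green; of the rest the larger one is meant.

How it is judged (in metres and radians):
On the way, in this order (a step that is already met when the one before it is completed fails the run):
1. the cam lever is flipped open (value of joint qr_lever above 1.3 rad), for 0.2 s.
2. with the lever open, the wing nut is turned until its wing is in line with the strap (within 0.3 rad) (value of joint qr_lever above 1.3 rad and value of joint wing_nut between 1.2 and 1.8 rad), for 0.2 s.
3. the lever is closed again (value of joint qr_lever below 0.15 rad), for 0.2 s.
At the end, for the whole second after the job is handed in: The lever is closed (below 0.15 rad), the wing nut is within 0.3 rad of in line with the strap, the rubber foot presses the board with 8 to 28 N, and the board lies at rest within 8 mm of where it was (value of joint qr_lever below 0.15 rad and value of joint wing_nut between 1.2 and 1.8 rad and contact force between press_pad and board between 8 and 28 N and distance of board from where it was at the start of the episode below 0.008 m and linear speed of board below 0.01 m/s); the robot touches nothing.
It fails at once if the board is shifted by more than 15 mm (distance of board from where it was at the start of the episode above 0.015 m).
It fails at once if a bystander is moved by more than 30 mm (distance of any of tape_measure, screwdriver, cork_block, marker from where it was at the start of the episode above 0.03 m).
It also fails if it takes over 59 s, if anything falls off the work surface, if the arm or the gripper's body presses on something with over 40 N, if the wrist force passes 120 N, or if a joint passes its speed limit or range.

## Robot

A 6-joint arm with a two-finger parallel gripper is mounted at the origin on a cart in front of the work surface, level with it; the furniture and walls round the work are solid. World frame = base frame: x ahead of the robot, y to its left, z up, the work surface at z = 0. Lengths are in mm, angles in rad, forces in N, time in s.
With the tool pointing down it reaches from about 325 to 1000 mm from the base axis. Payload 5.1 kg.
Tool frame: the origin (TCP) lies midway between the tips of the shut fingers; the grasp point (between the pads) lies hold_point_z behind it (hold_point_z is the distance from the TCP to the grasp point, in mm); z points along the fingers, y is the line along which they close (so a half turn about z gives the same grasp; the last joint's range is limited). The gripper opens to 85 mm and grips with 20 to 120 N. Pads are 22 mm wide; open, the fingers measure 114 mm over their backs; the gripper's body (76 mm by 85 mm) begins 54 mm behind the grasp point. The pads swing forward as they close: fully open they stand 13 mm farther back than shut.
Start: joints at [1.129, 0.124, 1.65, -0, 1.367, -0.083], TCP at [228.268, 608.587, 231.322] pointing down, gripper open.
Joint ranges: [-2.61, 2.61], [-1.02, 2.33], [0.03, 2.71], [-1.35, 4.49], [0.32, 2.68], [-2.91, 2.91]. Speed limits (rad/s): [2.57, 2.57, 3.14, 3.14, 3.14, 3.14].

## Interface

Orientations are given as a unit quaternion [x, y, z, w].
In Python, from rig import observe, camera, job_done, hold_point_z gives the robot as it stands.
- The arm moves only by the tool play_rows, never from a script. Its argument "steps" is text: rows parted by semicolons, each of 5 numbers parted by spaces: the shift along the tool's x, y, z scaled (see below), then the turn about the tool's z scaled (see below), then the finger opening in mm, from 0 to 85.4. In form: x y z roll jaw; .... A call has 1 to 12 rows; each row is the pose to reach, as a shift and turn from the pose commanded when the call began, along the tool's axes at that moment; what a row does not reach only later rows make up. The controller multiplies each number of a shift by 0.6 m and each number of a turn by 2 rad. A row lasts 1/10 s, in which the tool goes at most 50 mm and 8.59 degrees, less where a joint would pass 70% of its speed; a pose out of reach is approached as far as the arm can. A call with a number of a shift or a turn outside -1 to 1 is refused whole. A call with a gripper value outside its range is refused whole. The fingers move at their own pace and stop on an object; "grip_force" is the grip in N (left out, the last holds). Time passes only in rows, so rows that repeat a pose let the fingers close. It gives the time, the measured TCP pose, the force, the opening and the grip force at its end, in the units of the state.
- observe(): the state, without advancing time (a new reading comes with each control period).
- camera(name): name is "scene" or "top" or "wrist"; returns a dict with "pixels" (480x640x3 uint8, red, green, blue), "depth" (480x640 float32, mm along the optical axis (not along the pixel's ray), 0 where there is no reading), "camera_matrix" (3x3 intrinsics, pixels), "R" (3x3) and "t" (3): a world point X has camera coordinates R X + t; the wrist camera has in their place "T_tool_cam" (4x4, takes a point from camera to tool coordinates, whose origin is the TCP and whose axes are the flange's). Camera axes: x right, y down, z forward; pixel columns grow to the right and rows downward; lengths in mm; the calibration is good to about 2 mm. The wrist camera is an equidistant fisheye: a pixel r from the principal point sees the ray r / f radians off the axis. A picture is of the moment at which its call begins: read the wrist's pose just before it.
- job_done(): hands the job in; it is judged then, once.
The state is a dict: "t": time; "joints": joint angles; "joint_velocities": joint speeds; "tau": joint torques, N m; "eef_pos": TCP position; "ee_rot": TCP orientation; "wrist_force": force on the tool from outside, world axes, zero at the start; "ft_torque": the same for the moment, N m; "width": finger opening in mm; "gripper_force": force on a finger pad.
Only numpy, scipy, OpenCV 4.12 (cv2) and the standard library are available. Lean on these libraries where they do the work, as an engineer would, in place of code of your own. Each camera call takes 0.05 s, during which the arm holds its last target. There are 200 camera calls.

## Working session

There is one attempt and no reset: what is moved stays moved. The work goes in short steps, Python scripts to look and compute and a tool call to move; the robot and the scene stay as the last step left them, time stands still between calls to the robot, and variables do not carry over. Pictures are saved under pics/ and viewed, at most 10 in all, crops included, and the job is handed in when it is done.

Besides the shell and the picture viewer there is one more tool, called in YAML: its name, and indented under it one key for each argument. play_rows: Moves the arm, as the interface text tells. Its arguments: {"type":"object","properties":{"steps":{"type":"string"},"grip_force":{"type":"number"}},"required":["steps"]}

```bash
mkdir -p pics && cat > h.py <<'E'
import numpy as np, cv2, pickle
from rig import observe, camera, job_done, hold_point_z
def snap(n,f):
    c=camera(n); cv2.imwrite('pics/%s.png'%f,c['pixels'][:,:,::-1]); pickle.dump(c,open('pics/%s.pkl'%f,'wb')); return c
def load(f): return pickle.load(open('pics/%s.pkl'%f,'rb'))
def cloud(c):
    K=c['camera_matrix'];d=c['depth'].astype(float)
    v,u=np.mgrid[:480,:640]
    P=np.stack([(u-K[0,2])/K[0,0]*d,(v-K[1,2])/K[1,1]*d,d],-1)
    W=(P-np.array(c['t']))@np.array(c['R']); W[d==0]=np.nan
    return W
E
python3 - <<'E'
from h import *
print(hold_point_z if not callable(hold_point_z) else hold_point_z())
o=observe();print(o['eef_pos'],o['ee_rot'],o['width'],o['t'])
for n in('top','scene'):
    c=snap(n,n+'1');print(n,c['camera_matrix'],c['R'],c['t'])
a=cv2.imread('pics/top1.png');b=cv2.imread('pics/scene1.png')
E
```

```text
18.700000000000003
[228.01328346 608.06654019 230.06889391] [ 1.78455555e-01  9.83947452e-01 -9.73352952e-04 -2.79841101e-04] 85.18664566588623 0.0
top [[483.35931476   0.         316.11314705]
 [  0.         483.35931476 234.92632391]
 [  0.           0.           1.        ]] [[-1.67933734e-01 -9.85798120e-01 -5.72764437e-04]
 [-9.65971386e-01  1.64672076e-01 -1.99455230e-01]
 [ 1.96716909e-01 -3.29419874e-02 -9.79906773e-01]] [-42.68388575 558.42292049 928.19640216]
scene [[542.79779838   0.         319.51165104]
 [  0.         542.79779838 238.65779902]
 [  0.           0.           1.        ]] [[ 0.7263362  -0.68727888 -0.0091362 ]
 [-0.42835836 -0.44222638 -0.7880006 ]
 [ 0.5375359   0.57626693 -0.61560668]] [-483.02030506  266.12408799 1123.17584603]
```

View pics/top1.png

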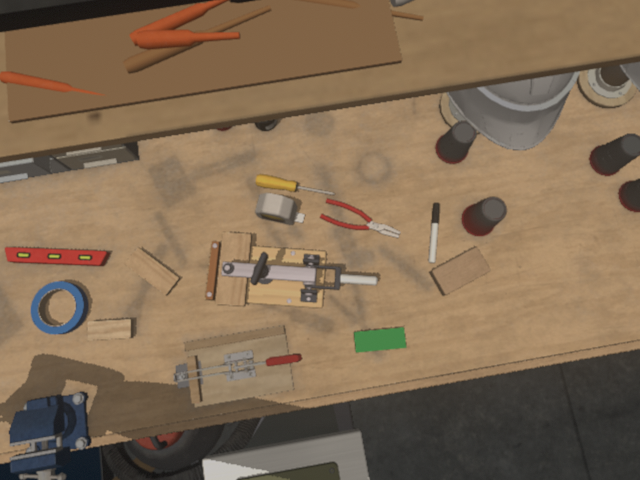

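View pics/scene1.png

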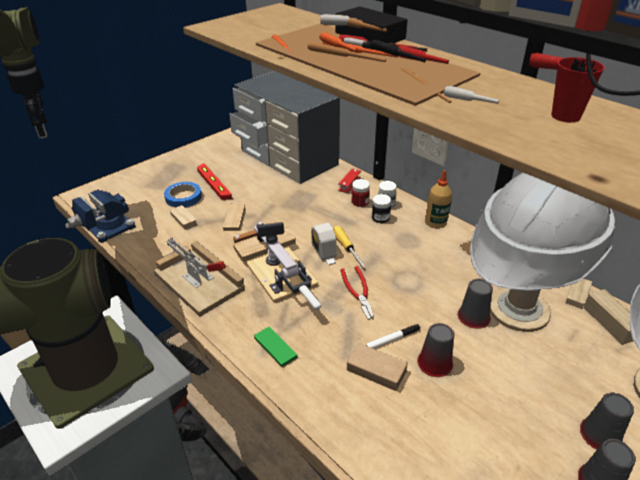

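The top view shows the wing-nut clamp: board and foot near (232,268), wing nut at (261,267), handle at (340–378,280). The pliers are above it at (365,218) and the toggle clamp below. Next I measure these points from the depth.

```bash
python3 - <<'E'
from h import *
c=load('top1');W=cloud(c);px=c['pixels'].astype(int)
def R(n,u0,u1,v0,v1,z0,z1,m=None):
    w=W[v0:v1,u0:u1];k=(w[...,2]>z0)&(w[...,2]<z1)
    if m is not None:k&=m[v0:v1,u0:u1]
    p=w[k]; mu=p.mean(0); rect=cv2.minAreaRect(p[:,:2].astype(np.float32)); 
    d=np.linalg.svd(p[:,:2]-mu[:2],full_matrices=0)[2][0]
    print(n,len(p),mu.round(1),p.min(0).round(1),p.max(0).round(1),'dir',np.degrees(np.arctan2(d[1],d[0])).round(1),rect)
R('handle',342,385,268,292,35,70)
R('wing',245,280,245,295,100,140)
R('strap',228,315,255,290,68,95)
R('board',220,252,228,310,28,38)
R('fence',200,222,235,305,36,48)
R('base',252,330,240,310,11,19)
# pixel depth along handle
for u in range(325,385,6): print(u,W[276+ (u-340)//30,u].round(0))
E
python3 - <<'E'
import cv2
a=cv2.imread('pics/top1.png')[220:320,190:400]
cv2.imwrite('pics/c1.png',cv2.resize(a,None,fx=3.8,fy=3.8,interpolation=cv2.INTER_CUBIC))
E
```

```text
handle 321 [ 440.4 -206.1   55. ] [ 425.3 -242.    44.9] [ 456.2 -171.1   60.2] dir -103.8 ((440.6795349121094, -206.54234313964844), (71.1075439453125, 18.164182662963867), 75.5923080444336)
wing 284 [485.1 -18.6 125.3] [458.4 -37.  100.1] [513.2   1.8 134.1] dir 148.7 ((485.6689453125, -19.225555419921875), (16.183090209960938, 63.52812576293945), 58.871681213378906)
strap 1093 [481.1 -39.4  79.5] [ 449.5 -119.9   68.6] [516.7  49.   94.9] dir 76.2 ((482.59588623046875, -35.275291442871094), (171.9542236328125, 28.844491958618164), 76.33600616455078)
board 1647 [510.2  41.3  33.4] [429.6  -3.3  28.2] [586.5  79.4  38. ] dir 168.8 ((509.0477294921875, 44.32991027832031), (63.47955322265625, 149.86041259765625), 76.5826187133789)
fence 486 [510.   83.8  41.2] [448.6  62.9  36.1] [569.7 104.1  46.6] dir 166.9 ((509.5273132324219, 81.84562683105469), (29.904916763305664, 121.19126892089844), 81.61426544189453)
base 2430 [472.4 -61.5  15.4] [ 400.6 -151.7   11. ] [550.7  16.8  19. ] dir -116.2 ((476.19317626953125, -62.2042236328125), (156.8481903076172, 120.05904388427734), 76.2564926147461)
325 [ 466. -142.   -0.]
331 [ 464. -154.   -1.]
337 [ 455. -163.   59.]
343 [ 451. -175.   57.]
349 [ 450. -187.   56.]
355 [ 447. -198.   57.]
361 [ 446. -211.   54.]
367 [ 444. -223.   53.]
373 [ 440. -234.   55.]
379 [ 442. -253.    4.]
```

View pics/c1.png

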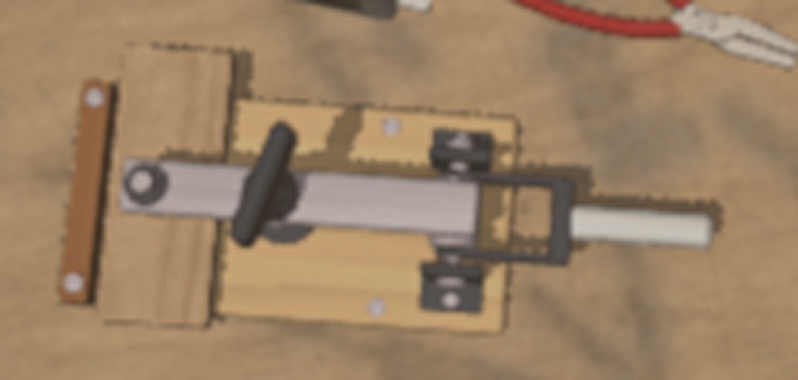

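The numbers agree with each other: handle width 18 mm, strap direction 76.2°, wing 1.26 rad short of in line. Moving above the handle next.

```bash
cat >> h.py <<'E'
from scipy.spatial.transform import Rotation as Ro
N=np.array([485.5,-19.]);A=np.radians(76.2)
yc=np.array([np.cos(A),np.sin(A)]);xc=np.array([yc[1],-yc[0]])
def cl(x,y,z): return np.r_[N+x*xc+y*yc,z]
def rel(p,yaw=None):
    o=observe();R=Ro.from_quat(o['ee_rot']).as_matrix()
    s=R.T@(np.array(p)-o['eef_pos'])/600
    ya=np.degrees(np.arctan2(R[1,1],R[0,1])); r=0
    if yaw is not None: r=np.radians((ya-yaw+90)%180-90)/2
    print('shift',s.round(4),'roll',round(r,4),'yaw now',ya.round(2))
E
python3 - <<'E'
from h import *
rel(cl(0,-207,130),-13.8)
E
```

```text
shift [-0.8094 -1.1702  0.1691] roll 0.7265 yaw now 69.45
```

play_rows:
  steps: "-0.55 -0.8 0 0.5 85; -0.55 -0.8 0 0.5 85; -0.55 -0.8 0 0.5 85; -0.55 -0.8 0 0.5 85; -0.55 -0.8 0 0.5 85; -0.55 -0.8 0 0.5 85; -0.55 -0.8 0 0.5 85; -0.55 -0.8 0 0.5 85; -0.55 -0.8 0 0.5 85; -0.55 -0.8 0 0.5 85; -0.55 -0.8 0 0.5 85; -0.55 -0.8 0 0.5 85"

```text
t: 1.3
eef_pos: [368.6, 40.6, 231.1]
ee_rot: [0.629, 0.777, -0.0, 0.0]
wrist_force: [0.1, 0.5, -0.6]
width: 85.2
gripper_force: 0.0
```

```bash
python3 -c "
from h import *
rel(cl(0,-207,130),-13.8)"
```

```text
shift [-0.4482  0.0197  0.1688] roll 0.2252 yaw now 12.01
```

play_rows:
  steps: "-0.08 0.0035 0.03 0.05 85; -0.16 0.007 0.06 0.1 85; -0.24 0.01 0.09 0.15 85; -0.32 0.014 0.12 0.2 85; -0.4 0.018 0.15 0.225 85; -0.448 0.02 0.169 0.225 85; -0.448 0.02 0.169 0.225 85; -0.448 0.02 0.169 0.225 85; -0.448 0.02 0.169 0.225 85"

```text
t: 2.2
eef_pos: [436.9, -216.3, 130.1]
ee_rot: [0.786, 0.618, 0.0, -0.0]
wrist_force: [-0.7, -0.1, -0.4]
width: 84.8
gripper_force: 0.0
```

```bash
python3 - <<'E'
from h import *
rel(cl(0,-207,29),-13.8)
o=observe();c=snap('wrist','w1');print(o['eef_pos'],o['ee_rot'],c['T_tool_cam'],c['camera_matrix'])
d=c['depth'];K=c['camera_matrix']
# project predicted handle ends into wrist image
R=Ro.from_quat(o['ee_rot']).as_matrix();T=np.array(c['T_tool_cam'])
a=c['pixels'][:,:,::-1].copy()
for p in(cl(0,-207,52),cl(0,-151,52),cl(0,-231,52)):
    q=R.T@(p-o['eef_pos']);q=T[:3,:3].T@(q-T[:3,3])
    th=np.arctan2(np.hypot(q[0],q[1]),q[2]);ph=np.arctan2(q[1],q[0])
    u=K[0,2]+K[0,0]*th*np.cos(ph);v=K[1,2]+K[0,0]*th*np.sin(ph);print(u,v)
    cv2.circle(a,(int(u),int(v)),3,(0,0,255),-1)
cv2.imwrite('pics/w1m.png',a)
E
```

```text
shift [-0.0064  0.0002  0.1685] roll 0.0018 yaw now -13.6
[ 436.91339116 -216.26567504  130.11549268] [ 7.85850904e-01  6.18415995e-01  1.18796785e-04 -2.18797945e-05] [[ 9.47307288e-04 -9.49837782e-01 -3.12741572e-01  7.92488806e+01]
 [ 9.99999549e-01  9.20146580e-04  2.34432776e-04 -1.06104611e-01]
 [ 6.50949801e-05 -3.12741653e-01  9.49838225e-01 -1.42265380e+02]
 [ 0.00000000e+00  0.00000000e+00  0.00000000e+00  1.00000000e+00]] [[371.64829954   0.         318.62544101]
 [  0.         371.64829954 235.71604461]
 [  0.           0.           1.        ]]
318.8608050865682 251.52293439733424
319.29706154373275 162.9831013887482
318.6895504414811 285.63470703420853
```

View pics/w1m.png

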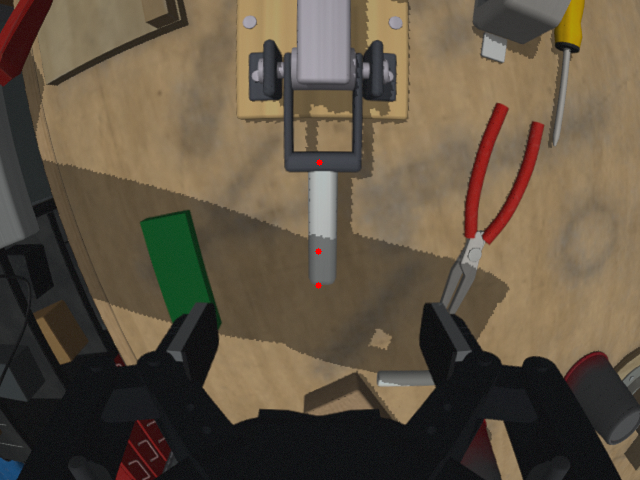

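The red prediction points sit on the handle: end at (321,283), axis at u≈321. So I descend and grip.

play_rows:
  steps: "-0.006 0.001 0.06 0.0018 85; -0.006 0.001 0.12 0.0018 85; -0.006 0.001 0.168 0.0018 85; -0.006 0.001 0.168 0.0018 60; -0.006 0.001 0.168 0.0018 30; -0.006 0.001 0.168 0.0018 10; -0.006 0.001 0.168 0.0018 10; -0.006 0.001 0.168 0.0018 10; -0.006 0.001 0.168 0.0018 10; -0.006 0.001 0.168 0.0018 10"
  grip_force: 30

```text
t: 3.25
eef_pos: [437.9, -221.3, 30.3]
ee_rot: [0.787, 0.617, 0.001, 0.001]
wrist_force: [2.4, -0.4, 1.8]
width: 17.5
gripper_force: 34.6
```

```bash
python3 - <<'E'
from h import *
o=observe();print(o['eef_pos'],o['width'],o['gripper_force'],o['wrist_force'])
R=Ro.from_quat(o['ee_rot']).as_matrix()
for a in (1.53,): pass
th0=0.03
P=cl(0,-95,46)
for a in np.linspace(0,1.54,12):
    g=lambda t:np.r_[-112*np.cos(t)*yc,112*np.sin(t)]
    print(round(a,2),(R.T@(g(a)-g(th0))/600).round(4))
E
```

```text
[ 437.8966539  -221.27299283   30.32632697] 17.463880917313542 34.58946347236633 [ 2.36257525 -0.41589866  1.82603077]
0.0 [-0.0001 -0.      0.0056]
0.14 [ 0.0017  0.0001 -0.0205]
0.28 [ 0.0072  0.0001 -0.046 ]
0.42 [ 0.0161  0.0002 -0.0705]
0.56 [ 0.0284  0.0003 -0.0936]
0.7 [ 0.0437  0.0003 -0.1147]
0.84 [ 0.0619  0.0003 -0.1334]
0.98 [ 0.0825  0.0004 -0.1495]
1.12 [ 0.1051  0.0004 -0.1625]
1.26 [ 0.1294  0.0004 -0.1722]
1.4 [ 0.1547  0.0004 -0.1785]
1.54 [ 0.1807  0.0004 -0.1811]
```

play_rows:
  steps: "0.002 0 -0.02 0 10; 0.007 0 -0.046 0 10; 0.016 0 -0.07 0 10; 0.028 0 -0.094 0 10; 0.044 0 -0.115 0 10; 0.062 0 -0.133 0 10; 0.082 0 -0.15 0 10; 0.105 0 -0.163 0 10; 0.129 0 -0.172 0 10; 0.155 0 -0.179 0 10; 0.178 0 -0.181 0 10; 0.178 0 -0.181 0 10"

```text
t: 4.45
eef_pos: [463.3, -117.3, 139.3]
ee_rot: [0.787, 0.617, -0.0, 0.002]
wrist_force: [1.5, -2.3, 6.9]
width: 17.1
gripper_force: 38.9
```

```bash
python3 - <<'E'
from h import *
o=observe();print(o['eef_pos'],o['width'],o['gripper_force'],o['wrist_force'],o['t'])
p=o['eef_pos']-cl(0,-95,46-18.7);print(p[:2]@yc,p[:2]@xc,p[2],np.arctan2(p[2],-(p[:2]@yc)))
E
```

```text
[ 463.2627558 -117.2681256  139.3426024] 17.10216148596868 38.920873403549194 [ 1.52843785 -2.25124686  6.93735112] 4.45
-5.735872138744395 1.8448856353265664 112.04260239975123 1.519647308134395
```

The lever is at about 1.52 rad. Now I release it and rise.

play_rows:
  steps: "0 0 0 0 60; 0 0 0 0 60; 0 0 0 0 60; 0 0 0 0 60; 0 0 -0.05 0 85; 0 0 -0.1 0 85; 0 0 -0.17 0 85; 0 0 -0.17 0 85; 0 0 -0.17 0 85"

```text
t: 5.35
eef_pos: [462.8, -117.2, 240.8]
ee_rot: [0.787, 0.617, 0.001, 0.001]
wrist_force: [-0.9, 1.1, -0.6]
width: 85.0
gripper_force: 0.0
```

```bash
python3 - <<'E'
from h import *
c=snap('top','top2');W=cloud(c)
w=W[240:300,240:285];k=(w[...,2]>108)&(w[...,2]<150);p=w[k]
print(len(p),p.mean(0),p.max(0),cv2.minAreaRect(p[:,:2].astype(np.float32)))
o=observe();print(o['eef_pos'],o['joints'])
rel(cl(0,0,200),-13.8+72.5)
rel(cl(0,0,200),-13.8)
E
```

```text
<stdin>:4: RuntimeWarning: Mean of empty slice.
  ret = um.true_divide(
Traceback (most recent call last):
ValueError: zero-size array to reduction operation maximum which has no identity
```

View pics/top2.png

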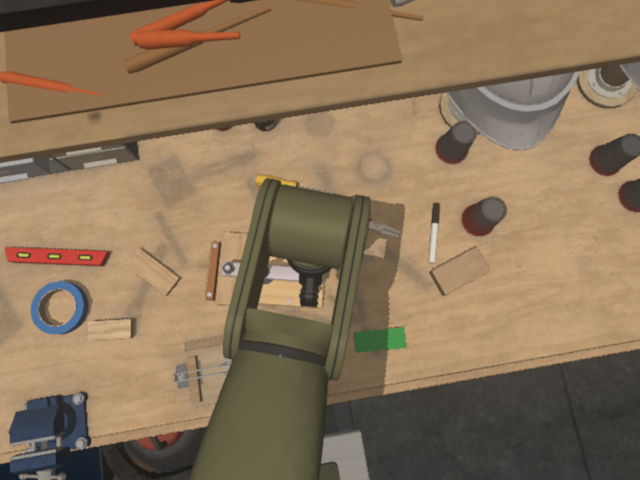

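The arm hides the clamp in this view; the pliers at (385,228) and the other things look undisturbed. I move over the nut and look with the wrist camera.

```bash
python3 - <<'E'
from h import *
o=observe();print(o['eef_pos'],o['joints'])
rel(cl(0,0,200),-13.8+72.5)
E
```

```text
[ 461.96777824 -116.90128654  239.15471175] [-3.60615285e-01 -2.77277686e-01  2.01497863e+00  8.52073465e-05
  1.40459750e+00 -1.18842230e-01]
shift [ 0.1678 -0.0009  0.0653] roll -0.6331 yaw now -13.85
```

play_rows:
  steps: "0.05 0 0 -0.07 55; 0.1 0 0 -0.14 55; 0.15 0 0.02 -0.21 55; 0.168 0 0.04 -0.28 55; 0.168 0 0.065 -0.35 55; 0.168 0 0.065 -0.42 55; 0.168 0 0.065 -0.49 55; 0.168 0 0.065 -0.56 55; 0.168 0 0.065 -0.633 55; 0.168 0 0.065 -0.633 55; 0.168 0 0.065 -0.633 55"

```text
t: 6.5
eef_pos: [485.5, -19.0, 199.1]
ee_rot: [0.271, 0.962, -0.0, -0.001]
wrist_force: [-0.5, 0.3, -0.0]
width: 54.6
gripper_force: 0.0
```

```bash
python3 - <<'E'
from h import *
rel(cl(0,0,106),58.7)
o=observe();c=snap('wrist','w2');print(o['eef_pos'],o['joints'])
K=c['camera_matrix'];R=Ro.from_quat(o['ee_rot']).as_matrix();T=np.array(c['T_tool_cam'])
v,u=np.mgrid[:480,:640];du=u-K[0,2];dv=v-K[1,2];r=np.hypot(du,dv)+1e-9;th=r/K[0,0]
d=c['depth'].astype(float);ray=np.stack([np.tan(th)*du/r,np.tan(th)*dv/r,np.ones_like(r)],-1)*d[...,None]
W=(ray@T[:3,:3].T+T[:3,3])@R.T+o['eef_pos'];W[d==0]=np.nan
k=(W[...,2]>112)&(W[...,2]<140)&(np.hypot(W[...,0]-N[0],W[...,1]-N[1])<42)
p=W[k];print(len(p),np.nanmean(p,0),np.percentile(p[:,2],[5,50,95,99]),cv2.minAreaRect(p[:,:2].astype(np.float32)))
k2=k&(W[...,2]>np.percentile(p[:,2],95)-4);q=W[k2];print(q.mean(0),cv2.minAreaRect(q[:,:2].astype(np.float32)))
ks=(W[...,2]>68)&(W[...,2]<95)&(abs((W[...,:2]-N)@xc)<25)&(abs((W[...,:2]-N)@yc)<75)
s=W[ks];m=s.mean(0);dd=np.linalg.svd(s[:,:2]-m[:2],full_matrices=0)[2][0];print('strap',m,np.degrees(np.arctan2(dd[1],dd[0])),(m[:2]-N)@xc)
E
```

```text
shift [-4.000e-04  1.000e-04  1.552e-01] roll -0.0016 yaw now 58.52
[485.5359708  -18.95398651 199.09710997] [-1.49579813e-01 -2.24820738e-01  2.04023018e+00  5.05266341e-05
  1.32903985e+00 -1.17090496e+00]
1932 [483.44468916 -18.91231397 128.12768621] [119.90544008 129.09019909 130.67788849 131.20946515] ((485.87725830078125, -20.508466720581055), (12.348799705505371, 63.32752990722656), 58.95290756225586)
[484.48407381 -19.75462938 129.2699539 ] ((486.0149841308594, -20.86309242248535), (11.201749801635742, 62.72969436645508), 59.0008659362793)
strap [485.65707299 -16.50604109  79.32551613] -103.20365003511577 -0.4423536738502134
```

View pics/w2.png

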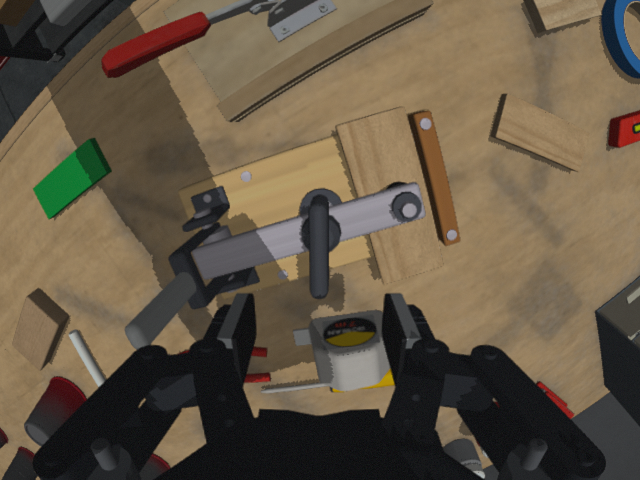

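The wrist view shows the lever standing open at (160,310) and the wing upright along (318,200–295). Measured: centre (485.8,-20.2), top 131 mm, 72.6° short of in line with the strap. Descending and gripping.

```bash
python3 -c "
from h import *
rel([485.8,-20.1,104],59.0)"
```

```text
shift [-0.0014 -0.0014  0.1591] roll -0.004 yaw now 58.54
```

play_rows:
  steps: "-0.001 -0.001 0.06 -0.004 55; -0.001 -0.001 0.12 -0.004 55; -0.001 -0.001 0.158 -0.004 55; -0.001 -0.001 0.158 -0.004 55; -0.001 -0.001 0.158 -0.004 30; -0.001 -0.001 0.158 -0.004 5; -0.001 -0.001 0.158 -0.004 5; -0.001 -0.001 0.158 -0.004 5; -0.001 -0.001 0.158 -0.004 5; -0.001 -0.001 0.158 -0.004 5; -0.001 -0.001 0.158 -0.004 5"
  grip_force: 70

```text
t: 7.65
eef_pos: [488.2, -19.9, 108.1]
ee_rot: [0.266, 0.964, 0.001, 0.002]
wrist_force: [-0.5, 1.1, 6.5]
width: 10.7
gripper_force: 71.3
```

```bash
python3 -c "
from h import *
o=observe();print(o['eef_pos'],o['wrist_force'],o['ft_torque'],o['width'])
rel(o['eef_pos']-np.r_[0,0,5],-13.6)"
```

```text
[488.15919395 -19.9262997  108.05918917] [-0.49309882  1.06666166  6.47897895] [ 0.4131031  -0.05264215 -0.031789  ] 10.661993295542528
shift [ 0.     -0.      0.0083] roll 0.6347 yaw now 59.13
```

play_rows:
  steps: "0 0 0 0.06 5; 0 0 0 0.12 5; 0 0 0.001 0.18 5; 0 0 0.001 0.24 5; 0 0 0.002 0.3 5; 0 0 0.002 0.36 5; 0 0 0.002 0.42 5; 0 0 0.003 0.48 5; 0 0 0.003 0.54 5; 0 0 0.004 0.6 5; 0 0 0.004 0.64 5; 0 0 0.004 0.64 5"

```text
t: 8.85
eef_pos: [486.5, -20.1, 103.4]
ee_rot: [0.789, 0.614, -0.0, 0.0]
wrist_force: [1.0, -2.6, -2.6]
width: 10.4
gripper_force: 69.5
```

play_rows:
  steps: "0 0 0 0 5; 0 0 0 0 5; 0 0 0 0 5"

```text
t: 9.15
eef_pos: [486.5, -20.1, 103.4]
ee_rot: [0.789, 0.615, -0.0, 0.0]
wrist_force: [1.4, -3.2, -1.9]
width: 10.5
gripper_force: 69.5
```

```bash
python3 -c "
from h import *
o=observe();print(o['eef_pos'],o['wrist_force'],o['ft_torque'],o['width'],o['joints'][5])
rel(o['eef_pos'],-13.6)"
```

```text
[486.53357728 -20.10958548 103.3852168 ] [ 1.41616432 -3.24263126 -1.86430154] [-0.00533336 -0.2249752  -0.00269992] 10.467705843506 0.09584756329898779
shift [0. 0. 0.] roll -0.0048 yaw now -14.15
```

Turned to line. I release straight up and check with the wrist camera.

play_rows:
  steps: "0 0 0 0 55; 0 0 0 0 55; 0 0 0 0 55; 0 0 0 0 55; 0 0 -0.06 0 55; 0 0 -0.12 0 55; 0 0 -0.18 0 55; 0 0 -0.18 0 55; 0 0 -0.18 0 55"

```text
t: 10.05
eef_pos: [487.2, -19.9, 212.7]
ee_rot: [0.789, 0.614, 0.001, 0.001]
wrist_force: [0.1, -0.4, -1.4]
width: 54.8
gripper_force: 0.0
```

```bash
cat >> h.py <<'E'
def wcloud(f):
    o=observe();c=snap('wrist',f)
    K=c['camera_matrix'];R=Ro.from_quat(o['ee_rot']).as_matrix();T=np.array(c['T_tool_cam'])
    v,u=np.mgrid[:480,:640];du=u-K[0,2];dv=v-K[1,2];r=np.hypot(du,dv)+1e-9;th=r/K[0,0]
    d=c['depth'].astype(float);ray=np.stack([np.tan(th)*du/r,np.tan(th)*dv/r,np.ones_like(r)],-1)*d[...,None]
    W=(ray@T[:3,:3].T+T[:3,3])@R.T+o['eef_pos'];W[d==0]=np.nan
    return W
E
python3 - <<'E'
from h import *
W=wcloud('w3')
x=(W[...,:2]-N)@xc;y=(W[...,:2]-N)@yc;z=W[...,2]
p=W[(z>108)&(z<140)&(np.hypot(x,y)<42)]
print(len(p),p.mean(0),np.percentile(p[:,2],[50,95]),cv2.minAreaRect(p[:,:2].astype(np.float32)))
k=(abs(x)<15)&(y<-75)&(y>-150)&(z>125);print('lever',k.sum(),np.nanpercentile(y[k],[1,10,50,90,99]),np.nanpercentile(z[k],[5,50,95]))
rel(cl(0,-101,260),-13.8)
E
```

```text
1672 [487.75009264 -17.17726447 123.53052607] [124.12970934 126.14821478] ((486.9161376953125, -20.07623291015625), (63.29125213623047, 12.088705062866211), 76.27793884277344)
lever 1243 [-108.91664781 -106.19988873 -103.39292822 -100.22037801  -98.84742022] [128.16698214 151.70380451 172.07441095]
shift [-0.1675 -0.0005 -0.0816] roll -0.0033 yaw now -14.18
```

View pics/w3.png

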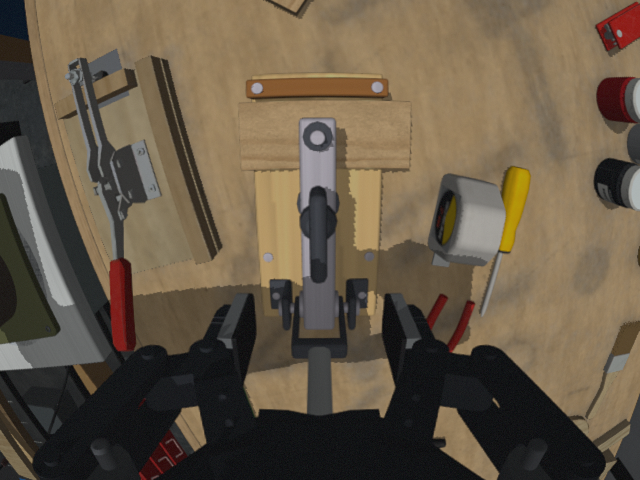

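The wing now lies in line (76.3°, strap 76.2–76.8°). The lever stands at (318,375) at about 1.43 rad, and the tape measure and screwdriver look untouched. I move back over the lever.

play_rows:
  steps: "-0.04 0 -0.03 0 60; -0.1 0 -0.03 0 60; -0.15 0 -0.03 0 60; -0.183 0 0 0 60; -0.183 0 0.05 0 60; -0.183 0 0.11 0 60; -0.183 0 0.124 0 60; -0.183 0 0.124 0 60"

```text
t: 10.9
eef_pos: [457.6, -125.5, 134.1]
ee_rot: [0.789, 0.614, -0.002, -0.003]
wrist_force: [0.2, -0.6, 0.0]
width: 59.9
gripper_force: 0.0
```

```bash
python3 -c "
from h import *
rel(cl(0,-110,139),-13.8)"
```

```text
shift [ 0.0001  0.0027 -0.0082] roll -0.0033 yaw now -14.18
```

Grip the handle, nudge it fully open, and hold.

play_rows:
  steps: "0 0.001 -0.008 0 60; 0 0.001 -0.008 0 30; 0 0.001 -0.008 0 10; 0 0.001 -0.008 0 10; 0 0.001 -0.008 0 10; 0 0.001 -0.008 0 10; 0 0.001 -0.008 0 10; 0.008 0.001 -0.009 0 10; 0.014 0.001 -0.009 0 10; 0.014 0.001 -0.009 0 10; 0.014 0.001 -0.009 0 10; 0.014 0.001 -0.009 0 10"
  grip_force: 30

```text
t: 12.1
eef_pos: [462.9, -119.1, 144.0]
ee_rot: [0.789, 0.615, -0.0, 0.001]
wrist_force: [-2.2, -2.5, 5.8]
width: 17.7
gripper_force: 32.9
```

```bash
python3 - <<'E'
from h import *
o=observe();print(o['eef_pos'],o['width'],o['gripper_force'],o['wrist_force'])
p=o['eef_pos']-cl(0,-95,46-18.7);r=np.hypot(p[:2]@yc,p[2]);th0=np.arctan2(p[2],-(p[:2]@yc));print(p[:2]@yc,p[:2]@xc,p[2],r,th0)
R=Ro.from_quat(o['ee_rot']).as_matrix()
g=lambda t:np.r_[-r*np.cos(t)*yc,r*np.sin(t)]
for a in np.linspace(th0,-0.03,13)[1:]: print(round(a,2),(R.T@(g(a)-g(th0))/600).round(4))
E
```

```text
[ 462.89122997 -119.14522272  143.9841974 ] 17.689271785618566 32.89683938026428 [-2.17369911 -2.54271612  5.83712019]
-7.647406839987189 1.9318346323809135 116.68419739831104 116.93453191364944 1.505350571764171
1.38 [-0.0247  0.0001  0.0033]
1.25 [-0.0488  0.0003  0.0097]
1.12 [-0.0719  0.0004  0.0191]
0.99 [-0.0935  0.0005  0.0314]
0.87 [-0.1135  0.0006  0.0463]
0.74 [-0.1313  0.0007  0.0637]
0.61 [-0.1468  0.0008  0.0832]
0.48 [-0.1597  0.0008  0.1045]
0.35 [-0.1698  0.0008  0.1273]
0.23 [-0.1769  0.0008  0.1512]
0.1 [-0.1808  0.0008  0.1758]
-0.03 [-0.1816  0.0008  0.2007]
```

play_rows:
  steps: "-0.025 0 0.003 0 10; -0.049 0 0.01 0 10; -0.072 0 0.019 0 10; -0.093 0.0005 0.031 0 10; -0.113 0.0005 0.046 0 10; -0.131 0.0005 0.064 0 10; -0.147 0.001 0.083 0 10; -0.16 0.001 0.105 0 10; -0.17 0.001 0.127 0 10; -0.177 0.001 0.151 0 10; -0.181 0.001 0.176 0 10; -0.182 0.001 0.2 0 10"

```text
t: 13.3
eef_pos: [436.9, -225.6, 22.5]
ee_rot: [0.789, 0.614, 0.0, 0.001]
wrist_force: [0.6, -2.8, 3.8]
width: 17.7
gripper_force: 31.8
```

play_rows:
  steps: "0 0 0 0 10; 0 0 0.003 0 10; 0 0 0.003 0 10; 0 0 0.003 0 10"

```text
t: 13.7
eef_pos: [436.8, -225.4, 20.6]
ee_rot: [0.789, 0.615, -0.0, 0.002]
wrist_force: [1.3, -7.2, 0.6]
width: 17.6
gripper_force: 31.5
```

```bash
python3 - <<'E'
from h import *
o=observe();print(o['eef_pos'],o['width'],o['gripper_force'],o['wrist_force'])
p=o['eef_pos']-cl(0,-95,46-18.7);print(p[:2]@yc,p[:2]@xc,p[2],np.arctan2(p[2],-(p[:2]@yc)))
E
```

```text
[ 436.82087846 -225.4492131    20.61229521] 17.60881230255084 31.472560465335846 [ 1.27990262 -7.15269638  0.56734722]
-117.10150707740743 1.9710809699488239 -6.687704791180309 -0.05704835322502493
```

play_rows:
  steps: "0 0 0 0 70; 0 0 0 0 70; 0 0 0 0 70; 0 0 0 0 70; 0 0 -0.06 0 80; 0 0 -0.12 0 80; 0 0 -0.2 0 80; 0 0 -0.28 0 80; 0 0 -0.28 0 80; 0 0 -0.28 0 80"

```text
t: 14.7
eef_pos: [436.9, -224.7, 190.4]
ee_rot: [0.789, 0.614, 0.001, 0.002]
wrist_force: [0.5, -0.2, -0.1]
width: 79.8
gripper_force: 0.0
```

```bash
python3 - <<'E'
from h import *
W=wcloud('w4')
x=(W[...,:2]-N)@xc;y=(W[...,:2]-N)@yc;z=W[...,2]
k=(abs(x-1)<6)&(y<-160)&(y>-225)&(z>30)&(z<90);print('lever',k.sum(),np.polyfit(y[k],z[k],1),np.median(z[k]),np.median(y[k]))
p=W[(z>108)&(z<140)&(np.hypot(x,y)<42)]
print(len(p),p.mean(0),cv2.minAreaRect(p[:,:2].astype(np.float32)))
p=W[(z>28)&(z<38)&(y>15)&(y<90)&(abs(x)<90)]
print('board',len(p),cv2.minAreaRect(p[:,:2].astype(np.float32)))
o=observe();print(o['eef_pos'],o['t'],o['wrist_force'])
E
```

```text
lever 1269 [-1.47074167e-02  5.05615456e+01] 53.4090192900338 -191.07923423052264
0 [nan nan nan] ((0.0, 0.0), (0.0, 0.0), 0.0)
board 0 ((0.0, 0.0), (0.0, 0.0), 0.0)
[ 435.88881846 -224.05635886  188.31921861] 14.75 [-0.21135568  0.21568706 -0.11820682]<stdin>:6: RuntimeWarning: Mean of empty slice.
  ret = um.true_divide(
```

View pics/w4.png

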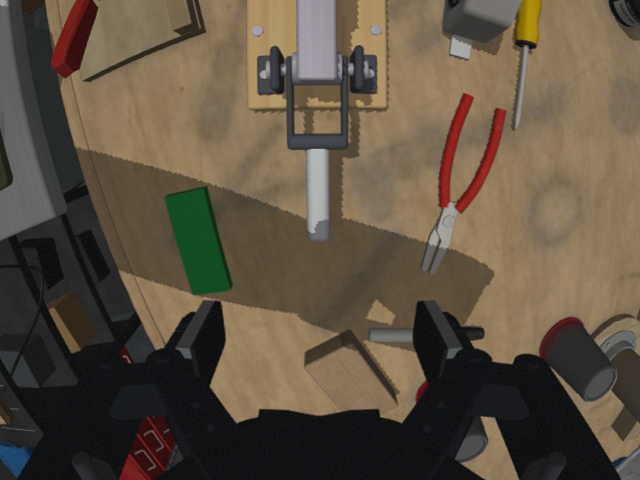

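The handle ends at (318,238) and lies level at about 0.015 rad, so the lever is closed. One check of wing and board from the top camera, then I hand in.

```bash
python3 - <<'E'
from h import *
c=snap('top','top3');W=cloud(c)
for n,(u0,u1,v0,v1,a,b) in dict(wing=(245,280,245,295,100,140),board=(220,252,228,310,28,38)).items():
    for f in('top1','top3'):
        w=cloud(load(f))[v0:v1,u0:u1];p=w[(w[...,2]>a)&(w[...,2]<b)];print(n,f,len(p),p.mean(0).round(1) if len(p) else 0,cv2.minAreaRect(p[:,:2].astype(np.float32)) if len(p) else 0)
E
```

```text
wing top1 284 [485.1 -18.6 125.3] ((485.6689453125, -19.225555419921875), (16.183090209960938, 63.52812576293945), 58.871681213378906)
wing top3 242 [485.1 -20.  122.3] ((486.3815612792969, -20.536252975463867), (58.61234664916992, 12.723932266235352), 76.26254272460938)
board top1 1647 [510.2  41.3  33.4] ((509.0477294921875, 44.32991027832031), (63.47955322265625, 149.86041259765625), 76.5826187133789)
board top3 1649 [510.4  41.4  33.5] ((509.1630554199219, 43.77549362182617), (63.09539794921875, 150.72413635253906), 77.17096710205078)
```

```bash
python3 -c "
from rig import job_done
print(job_done())"
```

```text
the job is handed in; nothing more can be done
None
```

The job is handed in: by camera, the lever is closed (about 0.015 rad), the wing is in line with the strap to within about 1°, the board has moved less than 1 mm and the gripper is clear of the clamp; the foot's pressing force could not be measured, and the judge returned no verdict.

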